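Close a plate carrier in the ratchet clamp and file it in the tray

ROBOT

A 6-joint arm with a two-finger parallel gripper is mounted at the origin on the work surface. World frame = base frame: x ahead of the robot, y to its left, z up, the work surface at z = 0. Lengths are in m, angles in rad, forces in N, time in s.
With the tool pointing down it reaches from about 0.375 to 0.975 m from the base axis. Payload 3.8 kg.
Tool frame: the origin (TCP) lies on the centre line of the jaws, within the pads' length; the fingertips stand 14 mm ahead of it and the grasp point (between the pads) lies 5 mm behind it; z points along the fingers, y is the line along which they close (so a half turn about z gives the same grasp; the last joint's range is limited). The gripper opens to 85 mm and grips with 20 to 120 N. Pads are 22 mm wide; open, the fingers measure 114 mm over their backs; the gripper's body (76 mm by 85 mm) begins 54 mm behind the grasp point. The pads swing forward as they close: fully open they stand 13 mm farther back than shut.
Start: joints at [-1.367, 0.264, 1.604, -0, 1.274, -0.037], TCP at [0.161, -0.656, 0.245] pointing down, gripper open.
Joint ranges: [-2.63, 2.63], [-0.94, 2.18], [0.31, 2.57], [-1.31, 4.45], [0, 2.66], [-2.55, 2.55]. Speed limits (rad/s): [2.57, 2.57, 3.14, 3.14, 3.14, 3.14].

INTERFACE

Orientations are given as a rotation vector (axis times angle).
In Python, from workcell import bot, eyes, spot_in gives the robot as it stands.
- The arm moves only by the tool carry_out, never from a script. Its argument "series" is text: rows parted by semicolons, each of 4 numbers parted by spaces: the shift along the world's x, y, z in m, then the turn about the world's z in degrees. In form: tx ty tz roll; .... A call has 1 to 20 rows; each row shifts and turns the commanded pose from where the row before left it; what a row does not reach is not made up. A row lasts 1/8 s, in which the tool goes at most 62.5 mm and 10.7 degrees, less where a joint would pass 70% of its speed; a pose out of reach is approached as far as the arm can. A call is refused whole if a number of a shift passes 0.0625 or a number of a turn 10.7, either way. A call with a gripper value outside its range is refused whole. "jaw" is the gripper command: -1 is shut, 1 is fully open, values between are in proportion, set as the call begins (left out, the last holds). The fingers move at their own pace and stop on an object; "grip_force" is the grip in N (left out, the last holds). Time passes only in rows, so rows that do not move let the fingers close. It gives the time, the measured TCP pose, the force, the opening and the grip force at its end, in the units of the state.
- bot.read_state(): the state, without advancing time (a new reading comes with each control period).
- eyes.read_camera(name): name is "scene" or "top" or "wrist"; returns (picture, depth): 420x560x3 uint8, blue, green, red; 420x560 float32, m along the optical axis (not along the pixel's ray), 0 where there is no reading.
- eyes.get_calibration(name): a dict with "K" (3x3 intrinsics, pixels), "position" and "rotation" of the camera in the world; the wrist camera has in their place "T_tool_cam" (4x4, takes a point from camera to tool coordinates, whose origin is the TCP and whose axes are the flange's). Camera axes: x right, y down, z forward; pixel columns grow to the right and rows downward; lengths in m; the calibration is good to about 2 mm. A picture is of the moment at which its call begins: read the wrist's pose just before it. get_calibration takes no time and is no camera call.
- bot.finish_job(): hands the job in; it is judged then, once.
Trained networks look in the newest picture that a camera, given by its name, has taken for a name from the list of things; names that differ only in an ending like _2 or _b are one class to them, and where a whole thing is asked for, a point or a joint stands for the part that bears it (a point fixed in the world has none). Each returns a list of dicts, best first, with "score" (0 to 1); they miss things now and then, are a little off and sometimes report something else, mostly with a low value. They report only what shows in the picture. A call takes as long as a camera call. They do not tell look-alikes from the thing itself.
- spot_in(camera, target): "rect" ([centre column, centre row, width, height] in pixels, round what is visible of it).
The state is a dict: "time": time; "q": joint angles; "joint_vel": joint speeds; "joint_torque": joint torques, N m; "tool_pos": TCP position; "tcp_rot": TCP orientation; "wrist_force": force on the tool from outside, world axes, zero at the start; "torque": the same for the moment, N m; "width": opening from 0.0 (shut) to 1.0 (fully open); "grip_force": force on a finger pad.
Only numpy, scipy, OpenCV 4.12 (cv2) and the standard library are available. Lean on these libraries where they do the work, as an engineer would, in place of code of your own. Each camera call takes 0.05 s, during which the arm holds its last target. There are 200 camera calls.

TASK

The black plate carrier standing in the mouth of the bench clamp is still gaping. Squeeze the clamp's two finger rings together until the ratchet holds on its last tooth and has driven the carrier's cover shut, let go of them, then gently press the higher ring down, sideways to the scissor plane, so that the ratchet lets go and the handles spring fully open. Finally lift the shut carrier out by its top tab and leave it standing upright on the floor of the white tray beside the clamp, without tipping it over and leaving the other things where they are.

Things in the scene. Friction and masses are not known exactly. Their poses are not given: they have to be found in the camera images.
- clamp: Steel scissor clamp, fixed: base plate 180 x 75 x 8 mm. Origin: on the table under the pivot; +x points to the jaws, -x to the two finger rings, z up. Both levers swing level, coupled, symmetric about the x axis. A toothed bar 97 to 113 mm behind the pivot bridges the levers, top 67 mm above the table. Rubber jaw pads 21 to 47 mm above the table, 48 mm apart open, 36 mm locked on the last tooth.
- lever_low (a joint): Closing angle of each lever in rad: 0 = fully open, about 0.02 and 0.05 = held by the first and second tooth, about 0.082 = held by the third and last tooth, 0.093 = stop (0.1 under a hard squeeze). Squeezing to the stop makes the last tooth drop in.
- ring_high (a joint): Downward bending of the higher ring in rad: 0 = free, 0.08 = its stop, 9 mm lower. From about 0.05 the teeth are free and the handles spring open, the ring sliding 13 mm outwards under the fingertip. A spring: 1.5 N at the ring starts it, 6 N reaches the stop, a little more with the teeth loaded. Pressing hard against the stop would bend it.
- upper_ring (a point): Top of the higher finger ring, at its centre, 60 mm above the table, on the clamp's -y side, 150 mm from the pivot; moves with it. This ring is pressed down to release. Both rings are flat ovals of 8 mm round bar, 52 mm long (along the clamp's x), 18 mm wide. Over their outer sides they measure 68 mm open, 43 mm locked on the last tooth, 40 mm at the stop.
- lower_ring (a point): Top of the lower finger ring, at its centre, 48 mm above the table, on the clamp's +y side; it cannot be pressed down. Squeezing the rings to the stop takes about 10 N on each; springs push them apart with about 4 N each when locked.
- carrier: Black two-part plate carrier, loose, upright in the jaws on the base plate, 0.2 to 0.3 kg. Origin: underside, at the parting plane of its two halves. The back half is 60 mm wide (x), 17 mm thick (y from -17 mm to 0) and 80 mm high (z); the cover of the same size slides on it along y. On top of the back half is a grip tab 40 mm wide, 12 mm thick (y from -14.5 to -2.5 mm), reaching from 80 to 112 mm high.
- cover (a joint): Gap between the carrier's cover and its back half in m: 0 = shut (whole carrier 34 mm thick). It stays where it is pushed; about 7 N moves it. Locked on the last tooth the clamp leaves it at 1 mm or less; anything under 2 mm is shut.
- tab (a point): Middle of the carrier's grip tab, 98 mm above the carrier's underside.
- tray: White open tray, 260 (x) x 180 (y) x 50 mm high, walls and floor 6 mm, fixed to the table. Origin: under its centre. The carrier goes anywhere on its floor; the half towards its -x end is empty, the half towards +x holds a reel.
- reel: White film reel, 80 mm across, 48 mm high, standing in the +x half of the tray (bystander). Origin: underside centre.
- tank: Black developing tank 98 mm across, 138 mm high (bystander). Origin: underside centre.
- tongs: Grey print tongs lying flat, 200 mm long, 12 mm high (bystander). Origin: middle, underside.
- focuser: Black grain focuser on a 70 x 60 mm foot, about 150 mm high (bystander). Origin: underside of the foot.
- beaker: Glass beaker 80 mm across, 100 mm high (bystander). Origin: underside centre.
- ring_adapter: Black open cup-shaped ring 94 mm across, 35 mm high (bystander). Origin: underside centre.
- mouth (a point): Middle of the clamp's mouth, on the base plate's top (8 mm above the table), 78 mm from the pivot.
Not all that is in view belongs to the job. Leave any green or turquoise look-alike of the carrier alone.

How it is judged:
On the way, in this order (a step that is already met when the one before it is completed fails the run):
1. The handles are squeezed onto the last tooth and left locked there by the ratchet, not held by the robot, with the carrier shut between the jaws (value of joint lever_low above 0.072 rad and value of joint cover below 0.002 m and horizontal distance between carrier and mouth below 0.03 m and contact force between the fingers and lever_low below 0.5 N and contact force between the fingers and lever_high below 0.5 N), for 0.3 s.
2. The higher ring is pressed down and the handles have sprung fully open, the carrier still in the mouth (value of joint lever_low below 0.012 rad and horizontal distance between carrier and mouth below 0.03 m), for 0.2 s.
At the end, for the whole second after the job is handed in: The carrier stands upright (within 0.1 rad) at rest on the tray's floor (its origin within 108 mm of the tray's centre along the tray's x and 68 mm along its y, its underside no higher than 10 mm above the table), its cover shut (gap under 2 mm), and the clamp's handles are open (under 0.012 rad) (x of carrier in the frame of tray between -0.108 and 0.108 m and y of carrier in the frame of tray between -0.068 and 0.068 m and z of carrier in the frame of tray below 0.01 m and angle between carrier's own z axis and vertical below 0.1 rad and value of joint cover below 0.002 m and value of joint lever_low below 0.012 rad and linear speed of carrier below 0.02 m/s); the robot touches nothing.
It fails at once if The higher ring is crushed against its stop with more than 40 N (value of joint ring_high above 0.072 rad and contact force between anything else and ring_high above 40 N).
It fails at once if The carrier is tipped over (by more than 0.6 rad) (angle between carrier's own z axis and vertical above 0.6 rad).
It fails at once if A bystander is moved more than 30 mm (distance of any of reel, tank, tongs, focuser, beaker, ring_adapter from where it was at the start of the episode above 0.03 m).
It also fails if it takes over 46 s, if anything falls off the work surface, if the arm or the gripper's body presses on something with over 40 N, if the wrist force passes 120 N, or if a joint passes its speed limit or range.

## Working session

There is one attempt and no reset: what is moved stays moved. The work goes in short steps, Python scripts to look and compute and a tool call to move; the robot and the scene stay as the last step left them, time stands still between calls to the robot, and variables do not carry over. Pictures are saved under pics/ and viewed, at most 10 in all, crops included, and the job is handed in when it is done.

Besides the shell and the picture viewer there is one more tool, called after "Call:" as name(argument=value, ...) on one line, values as JSON. carry_out: Moves the arm, as the interface text tells. Its arguments: {"type":"object","properties":{"series":{"type":"string"},"jaw":{"type":"number"},"grip_force":{"type":"number"}},"required":["series"]}

```bash
mkdir -p pics; cat > h.py <<'E'
import numpy as np, cv2
from workcell import bot, eyes, spot_in
def cloud(cam):
    s=bot.read_state(); im,d=eyes.read_camera(cam); c=eyes.get_calibration(cam); K=np.array(c["K"])
    v,u=np.mgrid[:d.shape[0],:d.shape[1]]
    P=np.stack([(u-K[0,2])/K[0,0]*d,(v-K[1,2])/K[1,1]*d,d],-1)
    if cam=="wrist":
        T=np.array(c["T_tool_cam"]); P=P@T[:3,:3].T+T[:3,3]
        R=cv2.Rodrigues(np.array(s["tcp_rot"],float))[0]; t=np.array(s["tool_pos"])
    else: R=np.array(c["rotation"]); t=np.array(c["position"])
    if R.shape!=(3,3): R=cv2.Rodrigues(R.astype(float))[0]
    W=P@R.T+t; W[d==0]=np.nan
    return im,W
E
python3 - <<'E'
from h import *
ims=[]
for cam in ("top","scene"):
    im,W=cloud(cam); ims.append(im); np.save(cam+".npy",W)
    cv2.imwrite(f"pics/{cam}.png",im)
    for n in ["clamp","upper_ring","lower_ring","carrier","tab","tray","reel","tank","tongs","focuser","beaker","ring_adapter"]:
        for r in spot_in(cam,n)[:2]:
            u,v,w,h=r["rect"]; p=W[int(np.clip(v,0,419)),int(np.clip(u,0,559))]
            print(cam,n,round(r["score"],2),np.round(r["rect"]).astype(int),np.round(p,3))
print(bot.read_state())
E
```

```text
top clamp 0.9 [227 204 121  44] [0.555 0.114 0.029]
top upper_ring 0.51 [195 211  59   9] [0.534 0.189 0.055]
top lower_ring 0.63 [221 203 101  36] [0.557 0.13  0.009]
top lower_ring 0.39 [226 205 117  39] [0.548 0.114 0.049]
top carrier 0.93 [177 153  32  21] [0.662 0.225 0.108]
top carrier 0.85 [180 259  25  30] [0.419 0.21  0.111]
top tab 0.88 [182 261  26  29] [0.415 0.205 0.111]
top tab 0.81 [272 204  29  17] [0.551 0.002 0.074]
top tray 0.75 [403 219  87 112] [ 0.52  -0.34   0.009]
top reel 0.77 [399 193  35  33] [ 0.581 -0.315  0.053]
top tank 0.72 [305 135  41  49] [ 0.702 -0.073  0.136]
top tongs 0.75 [119 186  36  82] [0.601 0.386 0.012]
top tongs 0.18 [273 207  23  21] [ 0.539 -0.001  0.116]
top focuser 0.61 [220 130  28  45] [0.721 0.124 0.11 ]
top beaker 0.79 [361 131  37  35] [ 0.753 -0.237  0.004]
top beaker 0.29 [224 206 107  34] [0.545 0.117 0.049]
top ring_adapter 0.78 [290 258  43  37] [ 0.421 -0.049  0.004]
top ring_adapter 0.65 [224 205 106  35] [0.551 0.12  0.046]
scene clamp 0.83 [311 229 111  37] [0.563 0.112 0.035]
scene clamp 0.67 [266 219  20  30] [ 0.565 -
[... 1092 characters left out ...]
'time': 1.3, 'q': array([-1.36688768e+00,  2.63892534e-01,  1.60400695e+00,  2.45077988e-06,
        1.27374262e+00, -3.68889387e-02]), 'joint_vel': array([-7.89814572e-04,  1.26558881e-03,  1.88642790e-03,  7.70625702e-05,
       -9.22919081e-05,  9.33717586e-04]), 'joint_torque': array([ 1.55682173e-03, -5.15060735e+01, -3.67717409e+01,  1.51420199e-04,
        1.02949154e-03, -8.32399110e-06]), 'tool_pos': array([ 0.16097377, -0.65550119,  0.245281  ]), 'tcp_rot': array([-3.11880111e+00, -3.77323728e-01,  2.81093732e-06]), 'wrist_force': array([ 1.20624299, -0.28052192, -0.29945663]), 'torque': array([ 0.03267743,  0.04427724, -0.04396161]), 'grip_force': 0.0, 'width': 1.0037549544211337}
```

View pics/top.png

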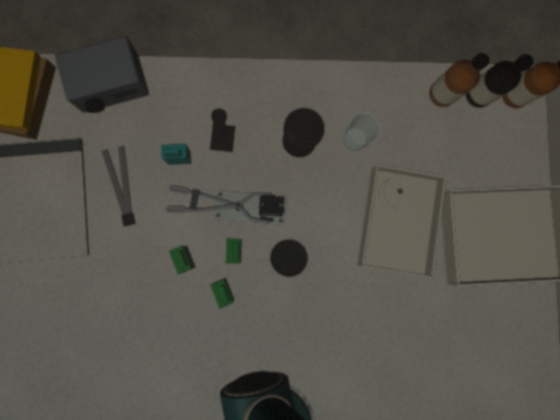

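View pics/scene.png

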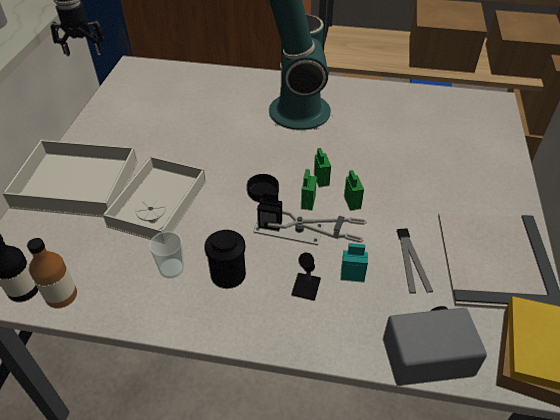

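Call:
carry_out(series="0.0225 0.048 0.01 4.75;0.0225 0.048 0.01 4.75;0.0225 0.048 0.01 4.75;0.0225 0.048 0.01 4.75;0.0225 0.048 0.01 4.75;0.0225 0.048 0.01 4.75;0.0225 0.048 0.01 4.75;0.0225 0.048 0.01 4.75;0.0225 0.048 0 4.75;0.0225 0.048 0 4.75;0.0225 0.048 0 4.75;0.0225 0.048 0 4.75;0.0225 0.048 0 4.75;0.0225 0.048 0 4.75;0.0225 0.048 0 4.75;0.0225 0.048 0 4.75;0 0 0 0", jaw=1)

```text
time: 3.42
tool_pos: [0.5217, 0.1154, 0.3249]
tcp_rot: [-2.22, -2.222, -0.0]
wrist_force: [0.3, -1.0, -1.1]
width: 1.001
grip_force: 0.0
```

```bash
python3 - <<'E'
from h import *
im,W=cloud("wrist"); np.save("wrist.npy",W); cv2.imwrite("pics/w1.png",im)
s=bot.read_state(); print(s["time"],s["tool_pos"],s["tcp_rot"],s["q"]); print(eyes.get_calibration("wrist")["T_tool_cam"])
for n in ["clamp","upper_ring","lower_ring","carrier","tab"]:
    for r in spot_in("wrist",n)[:2]:
        u,v,w,h=r["rect"]; print(n,round(r["score"],2),np.round(r["rect"]).astype(int),np.round(W[int(np.clip(v,0,419)),int(np.clip(u,0,559))],3))
T=np.load("top.npy")
t=W.reshape(-1,3); 
for nm,Q in (("wrist",t),("top",T.reshape(-1,3))):
    q=Q[(Q[:,2]>0.035)&(Q[:,2]<0.075)&(Q[:,0]>.45)&(Q[:,0]<.63)&(Q[:,1]>.02)&(Q[:,1]<.3)]
    print(nm,len(q),q.min(0) if len(q) else 0,q.max(0) if len(q) else 0)
E
```

```text
3.475 [0.52101826 0.11370439 0.32492066] [-2.22232459e+00 -2.22009987e+00  1.61870084e-03] [ 1.68365059e-01 -4.57190127e-02  1.79992986e+00 -3.37662068e-04
  1.38840966e+00  1.69428050e-01]
[[-6.98729804e-04 -9.48319795e-01 -3.17315424e-01  8.22865281e-02]
 [ 9.99999650e-01 -5.16398389e-04 -6.58709692e-04 -3.13151716e-04]
 [ 4.60806267e-04 -3.17315773e-01  9.48319824e-01 -1.28228892e-01]
 [ 0.00000000e+00  0.00000000e+00  0.00000000e+00  1.00000000e+00]]
clamp 0.78 [308 151  80 227] [0.559 0.129 0.008]
upper_ring 0.9 [294 100  16 124] [0.538 0.194 0.066]
upper_ring 0.25 [307 152  78 214] [0.558 0.128 0.007]
lower_ring 0.87 [307 151  76 215] [0.558 0.128 0.007]
carrier 0.94 [209 191  59  47] [0.44  0.094 0.079]
carrier 0.83 [297 257  37  70] [0.542 0.013 0.089]
tab 0.87 [210 189  58  48] [nan nan nan]
tab 0.83 [416  57  58  67] [0.66  0.235 0.086]
wrist 4325 [0.45002071 0.02002322 0.03500434] [0.59675256 0.25782717 0.0749929 ]
top 910 [0.45227641 0.020707   0.03504211] [0.59654591 0.25595751 0.07288264]
```

View pics/w1.png

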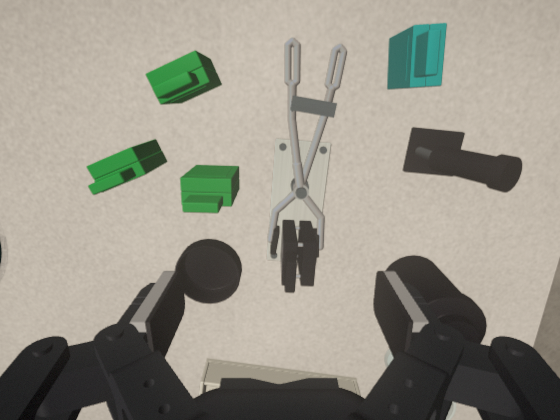

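```bash
python3 - <<'E'
from h import *
W=np.load("wrist.npy")
print("pivot",np.nanmedian(W[188:197,297:306].reshape(-1,3),0))
for n,(a,b,c,d) in {"left":(36,90,280,304),"right":(40,95,320,350)}.items():
    p=W[a:b,c:d].reshape(-1,3); p=p[(p[:,2]>.03)&(p[:,2]<.075)]
    r=cv2.minAreaRect((p[:,:2]*1000).astype(np.float32)); print(n,len(p),r,np.percentile(p[:,2],[10,50,90]),p.min(0),p.max(0))
# ring tips, base plate: z 4..13mm
p=W[130:300,255:345].reshape(-1,3); q=p[(p[:,2]>.0045)&(p[:,2]<.012)&(p[:,1]>-.05)]
r=cv2.minAreaRect((q[:,:2]*1000).astype(np.float32)); print("plate",len(q),r)
# tab and carrier tops
p=W[210:300,265:330].reshape(-1,3)
for lo,hi in((.112,.126),(.08,.095)):
    q=p[(p[:,2]>lo)&(p[:,2]<hi)]; print(lo,len(q),cv2.minAreaRect((q[:,:2]*1000).astype(np.float32)) if len(q)>4 else 0,np.median(q[:,2]) if len(q) else 0)
T=np.load("top.npy"); p=T.reshape(-1,3)
for lo,hi in((.112,.126),(.08,.095)):
    q=p[(p[:,2]>lo)&(p[:,2]<hi)&(abs(p[:,0]-.54)<.08)&(abs(p[:,1])<.06)]; print("top",lo,len(q),cv2.minAreaRect((q[:,:2]*1000).astype(np.float32)) if len(q)>4 else 0)
q=p[(p[:,2]>.042)&(p[:,2]<.055)&(p[:,1]<-.2)&(p[:,1]>-.47)&(p[:,0]>.3)&(p[:,0]<.7)]; print("tray",len(q),cv2.minAreaRect((q[:,:2]*1000).astype(np.float32)),q.min(0),q.max(0))
E
python3 -c "
import cv2
im=cv2.imread('pics/w1.png');cv2.imwrite('pics/w1c.png',cv2.resize(im[20:310,240:370],None,fx=2,fy=2,interpolation=2))"
```

```text
pivot [0.54882774 0.0839846  0.05291527]
left 712 ((535.6021118164062, 231.58248901367188), (17.725561141967773, 52.49325942993164), 0.3124921917915344) [0.05711648 0.05919329 0.06052346] [0.52666044 0.20533034 0.05529227] [0.54447144 0.25782717 0.06236509]
right 682 ((585.151123046875, 226.61593627929688), (55.19149398803711, 17.936677932739258), 80.3686752319336) [0.04508221 0.04691979 0.04826373] [0.57397959 0.20014459 0.04195202] [0.59675256 0.25392285 0.04990978]
plate 3257 ((546.4344482421875, 52.72909164428711), (179.76718139648438, 74.9913101196289), 85.468017578125)
0.112 350 ((534.1942749023438, 1.6738433837890625), (40.31269073486328, 12.048805236816406), 87.10478210449219) 0.11964605352603146
0.08 916 ((545.68896484375, 1.2613773345947266), (60.453651428222656, 41.17667770385742), 86.90907287597656) 0.08712738729502376
top 0.112 90 ((535.3546752929688, 1.3072872161865234), (11.866888999938965, 36.84150695800781), 0.32484373450279236)
top 0.08 280 ((547.5355224609375, 0.9155731201171875), (59.91207504272461, 40.9758186340332), 87.28812408447266)
tray 1818 ((527.2236328125, -333.63214111328125), (263.27838134765625, 336.5535888671875), 87.83515167236328) [ 0.35415419 -0.46768285  0.0420135 ] [ 0.69947635 -0.20838252  0.05499427]
```

View pics/w1c.png

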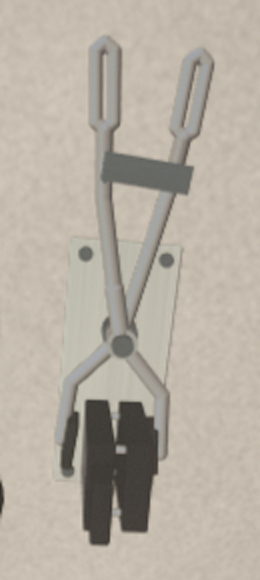

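Call:
carry_out(series="0.0065 0.0192 -0.0333 -0.75;0.0065 0.0192 -0.0333 -0.75;0.0065 0.0192 -0.0333 -0.75;0.0065 0.0192 -0.0333 -0.75;0.0065 0.0192 -0.0333 -0.75;0.0065 0.0192 -0.0333 -0.75;0 0 0 0")

```text
time: 4.6
tool_pos: [0.5578, 0.2266, 0.1224]
tcp_rot: [-2.309, -2.126, 0.009]
wrist_force: [-0.1, -0.4, 0.6]
width: 1.001
grip_force: 0.0
```

```bash
python3 - <<'E'
from h import *
im,W=cloud("wrist"); np.save("wrist2.npy",W); cv2.imwrite("pics/w2.png",im)
s=bot.read_state(); print(s["time"],s["tool_pos"],s["tcp_rot"],s["wrist_force"])
p=W.reshape(-1,3)
for lo,hi,xa,xb in((.05,.066,.515,.56),(.038,.054,.56,.61)):
    q=p[(p[:,2]>lo)&(p[:,2]<hi)&(p[:,1]>.205)&(p[:,1]<.27)&(p[:,0]>xa)&(p[:,0]<xb)]
    print(len(q),cv2.minAreaRect((q[:,:2]*1000).astype(np.float32)) if len(q)>4 else 0,np.median(q[:,2]) if len(q) else 0, q.min(0),q.max(0))
E
```

```text
4.65 [0.55902945 0.22653775 0.12440702] [-2.31039358 -2.12736634  0.00475484] [ 0.37900518 -0.19917312 -0.32265399]
1920 ((535.59423828125, 231.92433166503906), (18.02484893798828, 53.86053466796875), 0.5656121373176575) 0.05917959360940366 [0.5264654  0.20504283 0.05361463] [0.54472488 0.25885689 0.06187008]
1689 ((585.5589599609375, 229.49087524414062), (50.44643783569336, 17.953035354614258), 80.67813110351562) 0.04703103501553452 [0.57411939 0.2051978  0.04237243] [0.59680149 0.25430358 0.05000952]
```

View pics/w2.png

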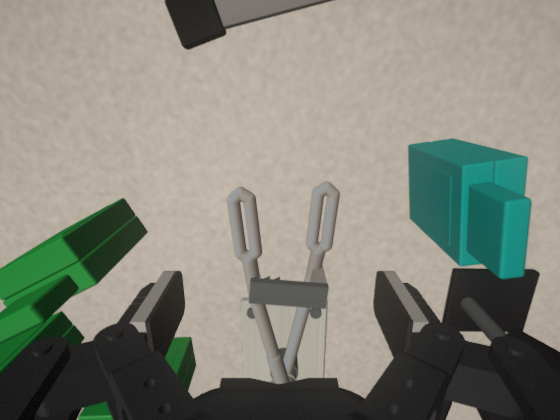

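```bash
python3 - <<'E'
from h import *
W=np.load("wrist2.npy");p=W[130:290,380:540].reshape(-1,3); q=p[(p[:,2]>.02)&(p[:,2]<.13)&(p[:,1]>.15)&(p[:,0]>.60)]; print(len(q),q.min(0),q.max(0),np.percentile(q[:,0],[1,5]))
E
```

```text
12656 [0.6002865  0.20697101 0.02005071] [0.6906032  0.26892069 0.12998828] [0.60687918 0.65585591]
```

Call:
carry_out(series="0.0008 0.0015 -0.02 0;0.0007 0.0015 -0.02 0;0 0 -0.02 0;0 0 -0.015 0;0 0 -0.01 0;0 0 0 0")

```text
time: 5.4
tool_pos: [0.5607, 0.2304, 0.0393]
tcp_rot: [-2.31, -2.128, 0.003]
wrist_force: [-0.3, 0.3, -0.0]
width: 1.001
grip_force: 0.0
```

Call:
carry_out(series="0 0 0 0;0 0 0 0;0 0 0 0;0 0 0 0;0 0 0 0;0 0 0 0;0 0 0 0;0 0 0 0", jaw=-1, grip_force=25)

```text
time: 6.4
tool_pos: [0.5622, 0.2323, 0.0424]
tcp_rot: [-2.311, -2.127, -0.005]
wrist_force: [-3.7, 4.7, 5.8]
width: 0.419
grip_force: 25.6
```

Call:
carry_out(series="0 0 0.003 0;0 0 0.003 0;0 0 0.002 0;0 0 0 0;0 0 0 0")

```text
time: 7.02
tool_pos: [0.5619, 0.2319, 0.0469]
tcp_rot: [-2.311, -2.128, -0.005]
wrist_force: [5.3, 6.6, -14.6]
width: 0.415
grip_force: 27.2
```

Call:
carry_out(series="0 0 0 0;0 0 0 0;0 0 0 0;0 0 0 0;0 0 0 0;0 0 0.02 0;0 0 0.03 0;0 0 0.03 0;0 0 0 0;0 0 0 0", jaw=1)

```text
time: 8.28
tool_pos: [0.5614, 0.2306, 0.1289]
tcp_rot: [2.311, 2.128, 0.001]
wrist_force: [-0.6, -0.9, -0.6]
width: 0.999
grip_force: 0.0
```

```bash
python3 - <<'E'
from h import *
im,W=cloud("wrist"); np.save("wrist3.npy",W); cv2.imwrite("pics/w3.png",im)
s=bot.read_state(); print(s["time"],s["tool_pos"],s["wrist_force"],s["width"])
p=W.reshape(-1,3)
for lo,hi,xa,xb in((.05,.066,.515,.565),(.038,.0515,.56,.61)):
    q=p[(p[:,2]>lo)&(p[:,2]<hi)&(p[:,1]>.205)&(p[:,1]<.27)&(p[:,0]>xa)&(p[:,0]<xb)]
    print(len(q),cv2.minAreaRect((q[:,:2]*1000).astype(np.float32)) if len(q)>4 else 0,np.median(q[:,2]) if len(q) else 0, q.min(0),q.max(0))
E
```

```text
8.325 [0.56079119 0.23043314 0.12791395] [ 0.27418427 -0.36584216 -0.9026664 ] 1.00291530360363
1790 ((548.1752319335938, 232.02647399902344), (54.44504165649414, 17.932464599609375), 85.91541290283203) 0.059226445494165954 [0.53852482 0.20500658 0.05446258] [0.55836973 0.25916387 0.06221939]
1584 ((573.3045043945312, 230.9529571533203), (52.37702941894531, 17.550012588500977), 85.53346252441406) 0.047032159074156955 [0.56314531 0.20504547 0.04246862] [0.58332833 0.25713029 0.04976785]
```

View pics/w3.png

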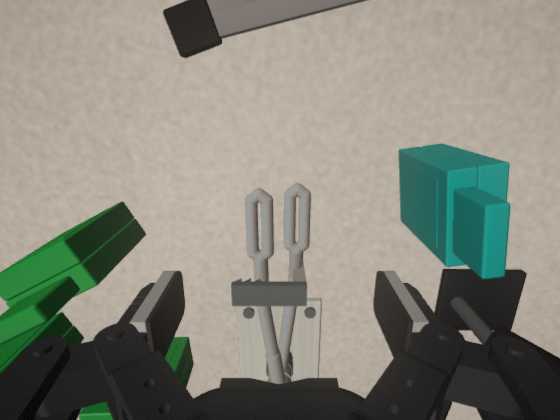

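Call:
carry_out(series="-0.0094 0.001 0 0;-0.0094 0.001 0 0;0 0 0 0;0 0 0 0;0 0 0 0;0 0 -0.02 0;0 0 -0.018 0;0 0 -0.01 0;0 0 0 0;0 0 0 0", jaw=-1, grip_force=20)

```text
time: 9.57
tool_pos: [0.5429, 0.2328, 0.0806]
tcp_rot: [2.311, 2.128, 0.0]
wrist_force: [-0.5, 0.4, -0.3]
width: 0.0
grip_force: 0.0
```

Call:
carry_out(series="0 0 -0.003 0;0 0 -0.003 0;0 0 -0.002 0;0 0 -0.001 0;0 0 0 0;0 0 0 0")

```text
time: 10.32
tool_pos: [0.543, 0.233, 0.0719]
tcp_rot: [2.311, 2.128, 0.002]
wrist_force: [0.1, 1.6, 2.9]
width: 0.001
grip_force: 1.9
```

Call:
carry_out(series="0 0 -0.0015 0;0 0 -0.0015 0;0 0 -0.001 0;0 0 0 0;0 0 0 0")

```text
time: 10.95
tool_pos: [0.5428, 0.2327, 0.0676]
tcp_rot: [2.311, 2.128, 0.0]
wrist_force: [-1.3, 1.8, 4.3]
width: -0.0
grip_force: 2.2
```

Call:
carry_out(series="0 0 -0.001 0;0 0 -0.0005 0;0 0 0 0;0 0 0 0;0 0 0 0")

```text
time: 11.58
tool_pos: [0.5428, 0.2328, 0.0661]
tcp_rot: [2.311, 2.128, 0.001]
wrist_force: [0.5, 2.2, 5.6]
width: 0.002
grip_force: 2.6
```

```bash
cat > rings.py <<'E'
from h import *
def rings():
    im,W=cloud("wrist"); cv2.imwrite("pics/w4.png",im)
    p=W.reshape(-1,3)
    for lo,hi,xa,xb in((.046,.066,.515,.5605),(.038,.0515,.5605,.61)):
        q=p[(p[:,2]>lo)&(p[:,2]<hi)&(p[:,1]>.235)&(p[:,1]<.27)&(p[:,0]>xa)&(p[:,0]<xb)]
        print(len(q),np.round(q.min(0),4),np.round(q.max(0),4),np.round(np.median(q,0),4)) if len(q) else print("none")
    s=bot.read_state(); print(s["time"],s["tool_pos"],s["wrist_force"])
rings()
E
python3 rings.py
```

```text
1804 [0.5265 0.2356 0.046 ] [0.5564 0.2595 0.066 ] [0.5371 0.2451 0.0507]
1222 [0.5778 0.235  0.0418] [0.5972 0.2547 0.0492] [0.5875 0.2447 0.0469]
11.625 [0.54282053 0.2328197  0.06614323] [-0.28142887  2.40688751  4.71965864]
```

Call:
carry_out(series="0 0 0.01 0;0 0 0.04 0;0 0 0.05 0;0 -0.03 0.05 0;0 -0.04 0.05 0;0 -0.04 0.02 0;-0.004 -0.033 0 0;0 0 0 0;0 0 0 0", jaw=1)

```text
time: 12.75
tool_pos: [0.538, 0.0906, 0.284]
tcp_rot: [-2.311, -2.127, 0.002]
wrist_force: [-0.1, 0.1, 0.1]
width: 0.999
grip_force: 0.0
```

```bash
python3 - <<'E'
from h import *
im,W=cloud("wrist"); np.save("wrist5.npy",W); cv2.imwrite("pics/w5.png",im)
s=bot.read_state(); print(s["time"],s["tool_pos"],s["tcp_rot"],s["wrist_force"],s["width"])
p=W.reshape(-1,3)
m=(abs(p[:,0]-.545)<.06)&(abs(p[:,1])<.05)
for lo,hi in((.112,.126),(.08,.095)):
    q=p[m&(p[:,2]>lo)&(p[:,2]<hi)]; print(lo,len(q),cv2.minAreaRect((q[:,:2]*1000).astype(np.float32)),np.median(q[:,2]))
for xa,xb in((.51,.56),(.562,.61)):
    q=p[(p[:,2]>.04)&(p[:,2]<.066)&(p[:,1]>.21)&(p[:,1]<.27)&(p[:,0]>xa)&(p[:,0]<xb)]; print(len(q),q.min(0),q.max(0))
# tray from top cloud
T=np.load("top.npy").reshape(-1,3)
q=T[(T[:,2]>.044)&(T[:,2]<.053)&(T[:,1]<-.2)&(T[:,1]>-.47)&(T[:,0]>.35)&(T[:,0]<.7)]
h=np.histogram2d(q[:,0],q[:,1],bins=[np.arange(.35,.72,.02),np.arange(-.48,-.19,.02)])[0].astype(int); print(h)
E
```

```text
12.8 [0.53812741 0.09102772 0.28398691] [-2.30961730e+00 -2.12782149e+00  2.04109196e-03] [-0.92721119 -0.1820896   0.09777013] 0.9967400192470589
0.112 456 ((534.0769653320312, 1.0531845092773438), (40.139244079589844, 11.941067695617676), 85.70604705810547) 0.11950968857032868
0.08 1145 ((542.5277099609375, 0.7906379699707031), (59.51503372192383, 33.993221282958984), 85.09170532226562) 0.08729741735960575
904 [0.52642826 0.2100645  0.05489137] [0.5444924  0.25774294 0.06193939]
774 [0.57375805 0.21006375 0.04313478] [0.59738175 0.25377872 0.05028979]
[[ 0 13  0  0  0  0  0  0  0  0  0  0  0  0]
 [ 0 13  0  2 31 19 21 17 12  0  0  0  0  0]
 [ 0 17  0 12 10  0  0  1 10 19 20 20 22  0]
 [ 0 14  0 22  1  0  0  0  0  0  0  0 21  0]
 [ 0 13  0 26  0  0  0  0  0  0  0  0 24  0]
 [ 0 14  0 24  0  0  0  0  0  0  0  0 22  0]
 [ 0 15  0 26  0  0  0  0  0  0  0  1 20  0]
 [ 0 19  2 20  0  0  0  0  0  0  0 13 11  0]
 [ 0 10 11 13  0  0  0  0  0  0  0 23  0  0]
 [ 0 11 23  2  0  0  0  2  1  0  0 23  0  0]
 [ 0 16 22  0  0  0  8 25 14 14  0 21  0  0]
 [ 3 18 22  0  0  0 19 16 15 21  0 22  0  0]
 [ 0  2 24  0  0  0 24 11 23 20  2 18  0  0]
 [ 0  1 32 13  1  0  4 11 15  5 12  9  0  0]
 [ 0  0  1  8 22 22 20 22 18 14 24  0  0  0]
 [ 0  0  0  0  0  0  0  0  2  7 14  0  0  0]
 [ 0  0  0  0  0  0  0  0  0  0  0  0  0  0]
 [ 0  0  0  0  0  0  0  0  0  0  0  0  3  4]]
```

View pics/w5.png

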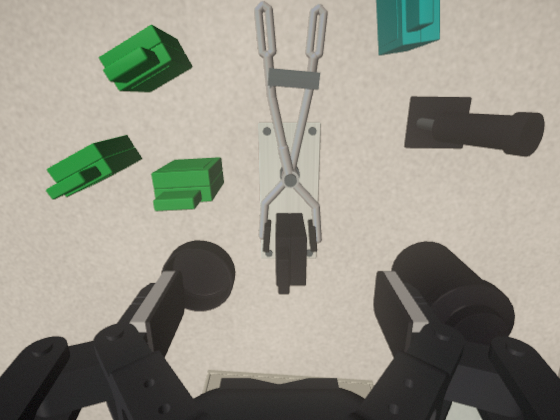

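Call:
carry_out(series="-0.002 -0.045 0 0;-0.002 -0.0447 -0.02 0;0 0 -0.05 0;0 0 -0.05 0;0 0 -0.04 0;0 0 -0.018 0;0 0 0 0;0 0 0 0", jaw=1)

```text
time: 13.8
tool_pos: [0.5363, 0.0012, 0.1085]
tcp_rot: [2.308, 2.128, 0.003]
wrist_force: [0.4, 0.3, -0.3]
width: 1.0
grip_force: 0.0
```

```bash
python3 - <<'E'
from h import *
T=np.load("top.npy").reshape(-1,3)
q=T[(T[:,2]>.044)&(T[:,2]<.053)&(T[:,1]<-.2)&(T[:,1]>-.44)&(T[:,0]>.36)&(T[:,0]<.66)]
r=cv2.minAreaRect((q[:,:2]*1000).astype(np.float32)); print(r)
k=q[(abs(q[:,0]-.585)<.05)&(abs(q[:,1]+.32)<.06)]; print("reel",cv2.minEnclosingCircle((k[:,:2]*1000).astype(np.float32)))
E
```

```text
((514.970947265625, -331.76409912109375), (181.8406524658203, 260.9295654296875), 80.66006469726562)
reel ((612.3851318359375, -319.8163757324219), 63.665836334228516)
```

Call:
carry_out(series="-0.0017 0 -0.003 0;0 0 0 0;0 0 0 0;0 0 0 0;0 0 0 0;0 0 0 0;0 0 0 0;0 0 0 0;0 0 0 0;0 0 0 0;0 0 0 0", jaw=-1, grip_force=35)

```text
time: 15.18
tool_pos: [0.5333, 0.0009, 0.1041]
tcp_rot: [2.31, 2.128, 0.001]
wrist_force: [1.5, -1.0, 2.8]
width: 0.133
grip_force: 37.5
```

Call:
carry_out(series="0 0 0.005 0;0 0 0.01 0;0 0 0.015 0;0 0 0.02 0;0 0 0.02 0;0 0 0.02 0;0 0 0.02 0;0 0 0.01 0;0 0 0 0")

```text
time: 16.3
tool_pos: [0.5336, 0.0009, 0.225]
tcp_rot: [2.31, 2.127, 0.002]
wrist_force: [-0.0, 0.2, -2.3]
width: 0.133
grip_force: 36.7
```

Call:
carry_out(series="-0.0019 -0.008 0 0;-0.0038 -0.016 0 0;-0.0058 -0.024 0 0;-0.0068 -0.0284 0 0;-0.0068 -0.0284 0 0;-0.0068 -0.0284 0 0;-0.0068 -0.0284 0 0;-0.0068 -0.0284 0 0;-0.0068 -0.0284 0 0;-0.0068 -0.0284 0 0;-0.0068 -0.0284 0 0;-0.0058 -0.024 0 0;-0.0038 -0.016 0 0;-0.0019 -0.008 0 0;0 0 0 0;0 0 0 0")

```text
time: 18.3
tool_pos: [0.4557, -0.3216, 0.2237]
tcp_rot: [-2.31, -2.129, -0.0]
wrist_force: [0.1, 0.7, -2.7]
width: 0.135
grip_force: 36.7
```

```bash
python3 - <<'E'
from h import *
im,W=cloud("wrist"); cv2.imwrite("pics/w6.png",im)
s=bot.read_state(); print(s["time"],s["tool_pos"],s["tcp_rot"],s["wrist_force"],s["width"])
im,_=cloud("scene"); cv2.imwrite("pics/s6.png",np.hstack([cv2.resize(cv2.imread("pics/w6.png"),(400,300)),cv2.resize(im[120:300,60:300],(400,300))]))
E
```

```text
18.35 [ 0.45573991 -0.32154462  0.22374699] [-2.30967429e+00 -2.12910165e+00 -4.03358914e-04] [-0.38634384  0.56158616 -2.05060001] 0.13312868992122145
```

View pics/s6.png

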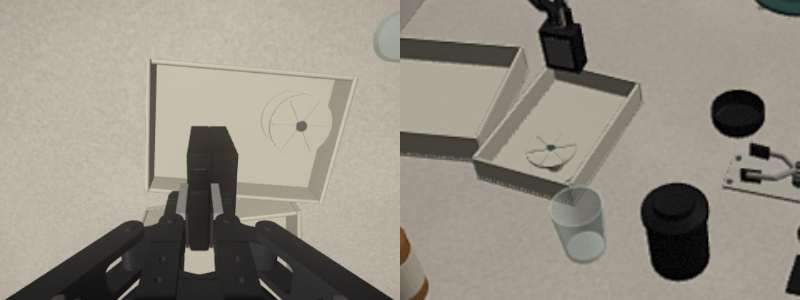

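Call:
carry_out(series="0 0 -0.015 0;0 0 -0.02 0;0 0 -0.02 0;0 0 -0.02 0;0 0 -0.015 0;0 0 -0.012 0;0 0 -0.008 0;0 0 -0.004 0;0 0 -0.003 0;0 0 -0.002 0;0 0 0 0;0 0 0 0")

```text
time: 19.9
tool_pos: [0.4557, -0.3224, 0.1051]
tcp_rot: [2.31, 2.128, 0.0]
wrist_force: [-0.4, 0.2, -3.2]
width: 0.133
grip_force: 36.6
```

Call:
carry_out(series="0 0 -0.001 0;0 0 -0.001 0;0 0 -0.0005 0;0 0 -0.0005 0;0 0 0 0;0 0 0 0")

```text
time: 20.65
tool_pos: [0.4557, -0.3223, 0.1021]
tcp_rot: [2.311, 2.128, 0.0]
wrist_force: [-0.2, 0.7, 1.3]
width: 0.133
grip_force: 37.3
```

Call:
carry_out(series="0 0 0 0;0 0 0 0;0 0 0 0;0 0 0 0;0 0 0 0;0 0 0 0;0 0 0.01 0;0 0 0.03 0;0 0 0.05 0;0 0 0.05 0;0 0 0 0;0 0 0 0", jaw=1)

```text
time: 22.15
tool_pos: [0.4555, -0.3222, 0.2422]
tcp_rot: [2.31, 2.128, 0.0]
wrist_force: [0.1, 0.6, 0.9]
width: 0.999
grip_force: 0.0
```

```bash
python3 - <<'E'
from h import *
im,W=cloud("wrist"); cv2.imwrite("pics/w7.png",im)
s=bot.read_state(); print(s["time"],s["tool_pos"],s["wrist_force"],s["width"])
p=W.reshape(-1,3); m=(abs(p[:,0]-.46)<.06)&(abs(p[:,1]+.32)<.06)
for lo,hi in((.110,.124),(.078,.093)):
    q=p[m&(p[:,2]>lo)&(p[:,2]<hi)]; print(lo,len(q),cv2.minAreaRect((q[:,:2]*1000).astype(np.float32)),np.percentile(q[:,2],[5,50,95]))
im2,_=cloud("top"); cv2.imwrite("pics/s7.png",np.hstack([cv2.resize(im,(400,300)),cv2.resize(im2[120:300,140:460],(400,300))]))
E
```

```text
22.2 [ 0.45494132 -0.32177443  0.2409144 ] [-0.61855425 -0.15137262 -0.65037984] 1.003807360628375
0.11 721 ((455.3521423339844, -321.7340393066406), (39.391197204589844, 11.527658462524414), 85.04088592529297) [0.11573042 0.11755156 0.11865044]
0.078 1713 ((463.9104919433594, -322.95196533203125), (60.42296600341797, 33.555198669433594), 84.87149047851562) [0.08386328 0.08528341 0.08663119]
```

View pics/s7.png

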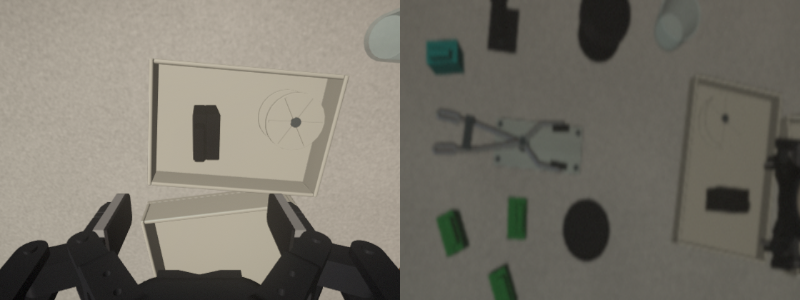

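The carrier stands upright and shut in the tray's empty half, at about (195–220, 133) in the left picture. The clamp handles are open and nothing else has moved, so I'm handing in.

```bash
python3 -c "
from workcell import bot
print(bot.finish_job())"
```

```text
the job is handed in; nothing more can be done
None
```

I handed the job in at about 22 s of the 46 s allowed; no verdict came back, but the last images show the carrier shut and upright on the tray floor, the clamp handles fully open, and nothing else visibly moved.

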